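Clip the lid of the adapter box shut

TASK

The lid is on the larger of the two storage boxes on the desk, but its four side clips still stand out. Flip the clips down one after another, until all four hang flat against the sides of the box.

Things in the scene. Friction and masses are not known exactly. Their poses are not given: they have to be found in the camera images.
- box: Larger box, heavy, does not shift: white tub, grey lid 160 mm (x) by 120 mm (y), top 74 mm up; a smaller box (110 x 85 x 55) has its clips shut. Origin: centre of the underside; z up. Grey clips 46 mm wide, 4 thick, mid-side, reach 39 mm from hinge axis to free edge (round 6 mm lip). Hinge axes 66 mm up, level along the sides, 4 mm outside the lid: box x = -84, x = +84, y = +64, y = -64 mm.
- clip_front (a joint): Hinge angle (rad) of the clip on the box's -x side (x = -84 mm). 0: stands straight out, level; negative: raised (to -0.7); grows as it is pressed down; 1.57: end stop, closed, hanging straight down, outer face 6 mm outside the lid's edge, lip 27 mm above the desk. Stiff hinge, stays where it is left; 1 to 1.5 N at the free edge moves it.
- clip_back (a joint): Hinge angle (rad) of the clip on the box's +x side (x = +84 mm); same size, values and stiffness as clip_front: 0 level, negative raised, 1.57 closed, hanging straight down.
- clip_left (a joint): Hinge angle (rad) of the clip on the box's +y side (y = +64 mm); same size, values and stiffness as clip_front: 0 level, negative raised, 1.57 closed, hanging straight down.
- clip_right (a joint): Hinge angle (rad) of the clip on the box's -y side (y = -64 mm); same size, values and stiffness as clip_front: 0 level, negative raised, 1.57 closed, hanging straight down.
Not all that is in view belongs to the job. What is shaped like the box but red or yellow is not meant.

How it is judged:
By the outcome, as a careful person would: the job done as asked, in the order asked, and still so for the second after the job is handed in, with the robot touching nothing.
It also fails if it takes over 58 s, if anything falls off the work surface, if the arm or the gripper's body presses on something with over 40 N, if the wrist force passes 120 N, or if a joint passes its speed limit or range.

ROBOT

A 6-joint arm with a two-finger parallel gripper is mounted at the origin on the work surface. World frame = base frame: x ahead of the robot, y to its left, z up, the work surface at z = 0. Lengths are in mm, angles in rad, forces in N, time in s.
With the tool pointing down it reaches from about 350 to 975 mm from the base axis. Payload 4.9 kg.
Tool frame: the origin (TCP) lies at the very end of the fingers, on their centre line; the grasp point (between the pads) lies 19 mm behind it; z points along the fingers, y is the direction in which the jaws open and shut (so a half turn about z gives the same grasp; the last joint's range is limited). The gripper opens to 85 mm and grips with 20 to 120 N. Pads are 22 mm wide; open, the fingers measure 114 mm over their backs; the gripper's body (76 mm by 85 mm) begins 54 mm behind the grasp point. The pads swing forward as they close: fully open they stand 13 mm farther back than shut.
Start: joints at [1.078, 0.053, 1.613, -0, 1.476, -0.119], TCP at [228.211, 581.826, 231.304] pointing down, gripper open.
Joint ranges: [-3.01, 3.01], [-1.01, 2.22], [0.06, 2.58], [-1.02, 4.17], [0.09, 2.62], [-3.14, 3.14]. Speed limits (rad/s): [2.57, 2.57, 3.14, 3.14, 3.14, 3.14].

INTERFACE

Orientations are given as [roll, pitch, yaw] about the fixed x, y, z axes, in that order (R = Rz(yaw) Ry(pitch) Rx(roll)).
In Python, from workcell import get_obs, viewer, order gives the robot as it stands.
- The arm moves only by the tool step_arm, never from a script. Its argument "motion" is text: rows parted by semicolons, each of 7 numbers parted by spaces: the shift along the tool's x, y, z in m, then the turn, a rotation vector about the tool's x, y, z in rad, then the finger opening in m, from 0 to 0.0854. In form: x y z wx wy wz hand; .... A call has 1 to 10 rows; each row shifts and turns the commanded pose from where the row before left it, along the tool's axes as they then stand; what a row does not reach is not made up. A row lasts 1/10 s, in which the tool goes at most 50 mm and 8.59 degrees, less where a joint would pass 70% of its speed; a pose out of reach is approached as far as the arm can. A call with a gripper value outside its range is refused whole. The fingers move at their own pace and stop on an object; "force" is the grip in N (left out, the last holds). Time passes only in rows, so rows that do not move let the fingers close. It gives the time, the measured TCP pose, the force and the opening at its end, in the units of the state.
- get_obs(): the state, without advancing time (a new reading comes with each control period).
- viewer.get_image(name): name is "side" or "top" or "wrist"; returns the picture (420x560x3 uint8, red, green, blue); there is no depth.
- viewer.camera_model(name): a dict with "mtx" (3x3 intrinsics, pixels), "cam_to_world" (4x4, takes a point from camera to world coordinates). Camera axes: x right, y up, looking along -z (the intrinsics and any distortion apply to the point x, -y, -z); pixel columns grow to the right and rows downward; lengths in mm; the calibration is good to about 2 mm. A picture is of the moment at which its call begins: read the wrist's pose just before it. camera_model takes no time and is no camera call; for the wrist camera it gives the pose at the moment of the call.
- order.close_job(): hands the job in, once; it reports no verdict.
Trained networks look in the newest picture that a camera, given by its name, has taken for a name from the list of things; names that differ only in an ending like _2 or _b are one class to them, and where a whole thing is asked for, a point or a joint stands for the part that bears it (a point fixed in the world has none). Each returns a list of dicts, best first, with "p" (0 to 1); they miss things now and then, are a little off and sometimes report something else, mostly with a low value. They report only what shows in the picture. A call takes as long as a camera call. They do not tell look-alikes from the thing itself.
- viewer.recognise(target, camera): "box" ([left, top, width, height] as shares, 0 to 1, of the picture: columns of its width, rows of its height, round what is visible of it).
- viewer.spot_point(target, camera): "at" ([column, row] as shares, 0 to 1, of the picture: columns of its width, rows of its height: a listed point, or the origin of a listed thing).
The state is a dict: "clock": time; "q": joint angles; "qvel": joint speeds; "tau": joint torques, N m; "tcp_pos": TCP position; "tcp_rot": TCP orientation; "contact_force": force on the tool from outside, world axes, zero at the start; "wrist_torque": the same for the moment, N m; "opening": opening from 0.0 (shut) to 1.0 (fully open).
Only numpy, scipy, OpenCV 4.12 (cv2) and the standard library are available. Lean on these libraries where they do the work, as an engineer would, in place of code of your own. Each camera call takes 0.05 s, during which the arm holds its last target. There are 200 camera calls.

## Working session

There is one attempt and no reset: what is moved stays moved. The work goes in short steps, Python scripts to look and compute and a tool call to move; the robot and the scene stay as the last step left them, time stands still between calls to the robot, and variables do not carry over. Pictures are saved under pics/ and viewed, about 8 in all and at most 12, crops included, and the job is handed in when it is done.

Besides the shell and the picture viewer there is one more tool, called after "Request:" as name(argument=value, ...) on one line, values as JSON. step_arm: Moves the arm, as the interface text tells. Its arguments: {"type":"object","properties":{"motion":{"type":"string"},"force":{"type":"number"}},"required":["motion"]}

```bash
mkdir -p pics; ls; python3 - <<'E'
from workcell import get_obs, viewer
import cv2,numpy as np
for n in("top","side"):
    im=viewer.get_image(n); cv2.imwrite(f"pics/{n}0.png",im[:,:,::-1])
    m=viewer.camera_model(n); print(n,np.round(m["mtx"],1).tolist(),np.round(m["cam_to_world"],3).tolist(),[k for k in m])
    print([(np.round(d["box"],3).tolist(),round(d["p"],2)) for d in viewer.recognise("box",n)])
    for t in("box","clip_front","clip_back","clip_left","clip_right"):print(t,[(np.round(np.array(d["at"])*[560,420],1).tolist(),round(d["p"],2)) for d in viewer.spot_point(t,n)])
o=get_obs();print(o)
E
```

```text
pics
top [[521.5, 0.0, 278.1], [0.0, 521.5, 210.9], [0.0, 0.0, 1.0]] [[-0.01, 0.994, -0.108, 283.588], [-1.0, -0.01, -0.002, -0.281], [-0.003, 0.108, 0.994, 1685.083], [0.0, 0.0, 0.0, 1.0]] ['mtx', 'cam_to_world']
[([0.497, 0.326, 0.116, 0.187], 0.91), ([0.291, 0.566, 0.125, 0.185], 0.7), ([0.693, 0.54, 0.121, 0.203], 0.65), ([0.202, 0.372, 0.117, 0.188], 0.57)]
box [([151.9, 195.0], 0.87), ([199.4, 274.4], 0.83), ([305.5, 179.4], 0.67), ([417.9, 267.1], 0.58)]Traceback (most recent call last):
  File "<stdin>", line 7, in <module>
ValueError: it knows: box
```

View pics/top0.png

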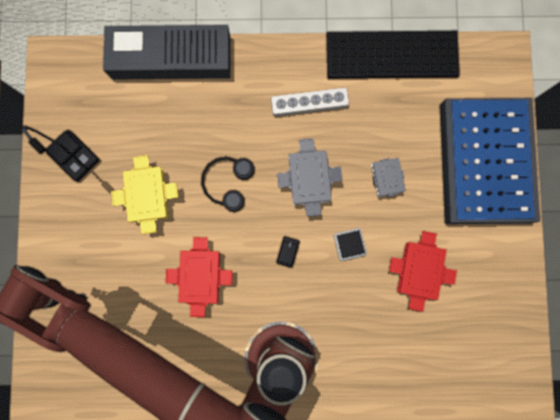

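The top picture shows the grey box with four clips at about (309,178), and a small grey box with shut clips at (388,178). The look-alikes are yellow at (145,193), red at (199,277) and red at (423,271). Only the grey box at (309,178) fits the description. I'll confirm it in an enlarged crop and measure it.

```bash
cat > h.py <<'E'
import numpy as np,cv2
from workcell import get_obs, viewer
def ray(cam,u,v,z,m=None):
    m=m or viewer.camera_model(cam);T=np.array(m["cam_to_world"]);d=np.linalg.inv(m["mtx"])@[u,v,1]
    d=T[:3,:3]@[d[0],-d[1],-d[2]];c=T[:3,3];return c+d*(z-c[2])/d[2]
def proj(cam,P,m=None):
    m=m or viewer.camera_model(cam);T=np.array(m["cam_to_world"]);p=(np.array(P)-T[:3,3])@T[:3,:3]
    q=np.array(m["mtx"])@np.array([p[:,0],-p[:,1],-p[:,2]]);return (q[:2]/q[2]).T
E
python3 - <<'E'
from h import *
im=viewer.get_image("side")[:,:,::-1]; t=cv2.imread("pics/top0.png")
c=cv2.resize(t[125:230,260:420],None,fx=3.4,fy=3.4,interpolation=cv2.INTER_CUBIC)
out=np.zeros((420+180,800,3),np.uint8); out[:420,:560]=im
cv2.imwrite("pics/side0.png",im); cv2.imwrite("pics/crop0.png",c)
m=viewer.camera_model("side");print(np.round(m["cam_to_world"],3).tolist(),np.round(m["mtx"],1).tolist())
hsv=cv2.cvtColor(t,cv2.COLOR_BGR2HSV)
mask=((hsv[...,1]<60)&(hsv[...,2]>60)).astype(np.uint8); 
k=np.zeros_like(mask);k[130:225,265:352]=1;mask*=k
mo=cv2.morphologyEx(mask,cv2.MORPH_OPEN,np.ones((27,27)))
n,l,s,ce=cv2.connectedComponentsWithStats(mask);i=1+s[1:,4].argmax();print(s[i],ce[i])
pts=np.argwhere(l==i)[:,::-1].astype(float)
W=np.array([ray("top",*p,72)[:2] for p in pts]);
from scipy.optimize import minimize
# model: lid rect + clip rects; fit by IoU on world grid
g=np.stack(np.meshgrid(np.arange(480,780,2.),np.arange(-180,80,2.),indexing='ij'),-1).reshape(-1,2)
uv=proj("top",np.c_[g,np.full(len(g),72)]);mk=(l==i).astype(np.float32)
val=cv2.remap(mk,uv[:,0].astype(np.float32).reshape(1,-1),uv[:,1].astype(np.float32).reshape(1,-1),cv2.INTER_LINEAR)[0]
def cost(p):
    c,s=np.cos(p[2]),np.sin(p[2]);d=g-p[:2];a=abs(d@[c,s]);b=abs(d@[-s,c])
    f=lambda x,y:1/(1+np.exp(-np.minimum(x-a,y-b)/2))
    M=np.maximum(np.maximum(f(80,60),f(p[3],23)),f(23,p[4]));return ((M-val)**2).sum()
best=min((minimize(cost,[*W.mean(0),y,118,98],method="Nelder-Mead",options=dict(maxiter=800)) for y in(-.2,0,.2)),key=lambda r:r.fun)
print(W.mean(0),best.x,best.fun,val.sum())
E
```

```text
[[0.903, 0.223, -0.366, 83.451], [-0.429, 0.463, -0.776, -792.437], [-0.004, 0.858, 0.514, 600.487], [0.0, 0.0, 0.0, 1.0]] [[390.4, 0.0, 277.8], [0.0, 390.4, 210.7], [0.0, 0.0, 1.0]]
[ 277  138   65   79 2795] [309.4254025  177.27871199]
[564.21456485 -95.97561787] [ 5.64561006e+02 -9.65690342e+01  8.43772310e-02  1.23892354e+02
  1.01594154e+02] 148.598836121853 6340.1523
```

View pics/crop0.png

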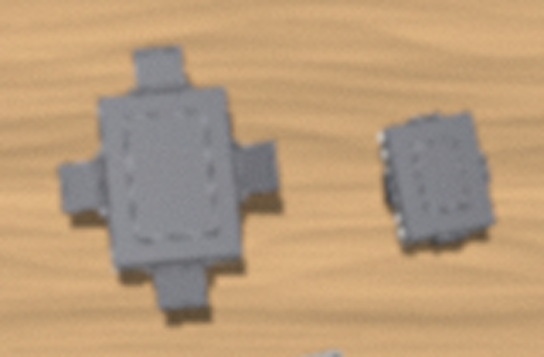

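View pics/side0.png

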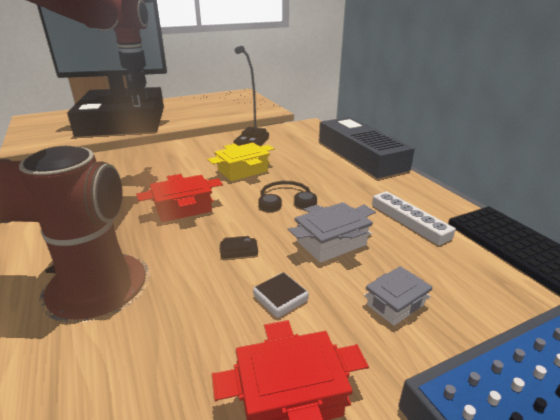

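The crop confirms it: the large grey box at (309,178) has four clips standing out, and the small one's are shut. The side picture agrees. The fit puts the box centre at about (564.5, -96.5) with yaw 0.084. The clip edges reach 124 and 102 mm, as they should. Next I'll work out the moves.

```bash
cat >> h.py <<'E'
from scipy.spatial.transform import Rotation as Ro
C=np.array([564.5,-96.5]);YAW=0.084
def rel(yaw_target=YAW):
    o=get_obs();R=Ro.from_euler("xyz",o["tcp_rot"]).as_matrix()
    u=np.array([np.cos(YAW),np.sin(YAW)]);v=np.array([-u[1],u[0]]);d=np.array(o["tcp_pos"][:2])-C
    print("t",o["clock"],"tcp",np.round(o["tcp_pos"],1),"in box",np.round([d@u,d@v],1),"open",o["opening"],"F",np.round(o["contact_force"],1))
    print("tool axes",np.round(R,3).tolist(),"q",np.round(o["q"],2))
    return o,R
E
python3 - <<'E'
from h import *
o,R=rel()
T=np.array([[np.cos(YAW),np.sin(YAW),0],[np.sin(YAW),-np.cos(YAW),0],[0,0,-1]])
for nm,t in(("xbox",T),("-xbox",T@np.diag([-1,-1,1]))):
    print(nm,Ro.from_matrix(R.T@t).as_rotvec())
    print("shift tool after turn to (107,0)box z130:",t.T@(np.r_[C+107*T[:2,0],130]-o["tcp_pos"]))
E
```

```text
t 0.2 tcp [228.  581.5 230.5] in box [-278.4  703.8] open 0.999050483724455 F [ 1.3 -0.6  0.2]
tool axes [[-0.931, 0.365, -0.001], [0.365, 0.931, -0.001], [0.0, -0.001, -1.0]] q [ 1.08  0.05  1.61  0.    1.48 -0.12]
xbox [-6.47946847e-04  1.67665156e-03  2.68376127e+00]
shift tool after turn to (107,0)box z130: [385.39335595 703.83108869 100.53034062]
-xbox [-0.00122758 -0.0004744  -0.45783081]
shift tool after turn to (107,0)box z130: [-385.39335595 -703.83108869  100.53034062]
```

Request:
step_arm(motion="0 0 0 0 0 -0.1145 0; 0 0 0 0 0 -0.1145 0; 0 0 0 0 0 -0.1145 0; 0 0 0 0 0 -0.1145 0; 0 -0.04 0 0 0 0 0; 0 -0.04 0 0 0 0 0; 0 -0.04 0 0 0 0 0; 0 -0.04 0 0 0 0 0; 0 -0.04 0 0 0 0 0; 0 -0.04 0 0 0 0 0", force=30)

```text
clock: 1.2
tcp_pos: [248.1, 341.1, 231.0]
tcp_rot: [-3.141, -0.0, -3.057]
contact_force: [0.6, 0.5, 0.6]
opening: 0.0
```

Request:
step_arm(motion="-0.015 -0.045 0 0 0 0 0; -0.015 -0.045 0 0 0 0 0; -0.015 -0.045 0 0 0 0 0; -0.015 -0.045 0 0 0 0 0; -0.015 -0.045 0 0 0 0 0; -0.015 -0.045 0 0 0 0 0; -0.015 -0.045 0 0 0 0 0; -0.015 -0.045 0 0 0 0 0; 0 -0.04 0 0 0 0 0; 0 0 0 0 0 0 0")

```text
clock: 2.2
tcp_pos: [401.6, -49.7, 231.1]
tcp_rot: [-3.141, -0.001, -3.065]
contact_force: [-0.1, 1.2, -0.6]
opening: -0.002
```

```bash
python3 - <<'E'
from h import *
rel()
m=viewer.camera_model("wrist");im=viewer.get_image("wrist")[:,:,::-1].copy()
u=np.array([np.cos(YAW),np.sin(YAW)]);v=np.array([-u[1],u[0]])
P=[np.r_[C+a*u+b*v,74] for a,b in((80,60),(-80,60),(-80,-60),(80,-60))]
cv2.polylines(im,[proj("wrist",P,m).astype(int)],True,(0,255,0),1);cv2.imwrite("pics/w1.png",im)
E
```

```text
t 2.2 tcp [401.6 -49.7 231.1] in box [-158.4   60.3] open -0.0017385753069846216 F [-0.1  1.2 -0.6]
tool axes [[-0.997, -0.077, -0.001], [-0.077, 0.997, -0.001], [0.001, -0.001, -1.0]] q [-0.31 -0.52  2.09 -0.    1.57 -1.95]
```

View pics/w1.png

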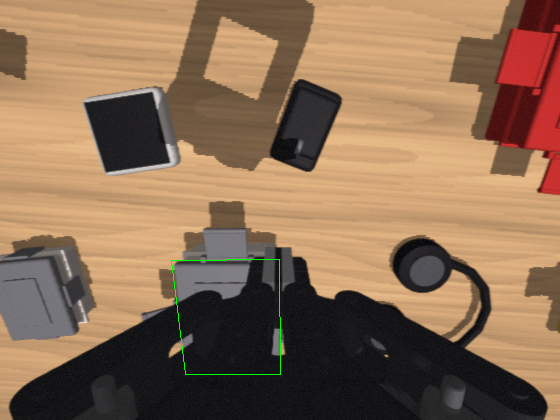

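The wrist picture shows the projected lid outline landing on the real lid's front edge (row 260, columns 172–280), so the fit holds. The front clip is at (225,243).

Request:
step_arm(motion="-0.026 -0.03 0 0 0 0 0; -0.025 -0.03 0 0 0 0 0; 0 0 0.04 0 0 0 0; 0 0 0.04 0 0 0 0; 0 0 0.03 0 0 0 0; 0 0 0 0 0 0 0")

```text
clock: 2.85
tcp_pos: [453.9, -98.5, 116.1]
tcp_rot: [3.137, -0.009, -3.056]
contact_force: [-0.9, 0.1, -0.6]
opening: 0.001
```

```bash
python3 -c "
from h import *
rel()"
```

```text
t 2.85 tcp [453.9 -98.5 116.1] in box [-110.4    7.3] open 0.0006367046614635956 F [-0.9  0.1 -0.6]
tool axes [[-0.996, -0.086, -0.01], [-0.086, 0.996, 0.004], [0.009, 0.005, -1.0]] q [-0.37 -0.24  2.08  0.    1.31 -2.03]
```

Request:
step_arm(motion="-0.002 -0.005 0.012 0 0 0 0; 0 0 0.012 0 0 0 0; 0 0 0.012 0 0 0 0; 0 0 0.012 0 0 0 0; 0 0 0.012 0 0 0 0; 0 0 0.012 0 0 0 0; 0 0 0.01 0 0 0 0; 0 0 0 0 0 0 0")

```text
clock: 3.65
tcp_pos: [458.3, -105.5, 37.0]
tcp_rot: [3.14, -0.004, -3.058]
contact_force: [-0.3, 0.5, 0.6]
opening: 0.002
```

```bash
python3 -c "
from h import *
rel()"
```

```text
t 3.65 tcp [ 458.3 -105.5   37. ] in box [-1.066e+02 -1.000e-01] open 0.002211092406604442 F [-0.3  0.5  0.6]
tool axes [[-0.996, -0.084, -0.004], [-0.084, 0.996, 0.002], [0.004, 0.002, -1.0]] q [-0.38 -0.11  2.12  0.    1.14 -2.04]
```

Request:
step_arm(motion="-0.003 0 0.003 0 0 0 0; -0.003 0 0 0 0 0 0; -0.003 0 0 0 0 0 0; 0 0 0 0 0 0 0; 0 0 0 0 0 0 0")

```text
clock: 4.15
tcp_pos: [469.3, -105.4, 36.6]
tcp_rot: [-3.141, 0.001, -3.057]
contact_force: [-0.2, 1.7, -0.5]
opening: -0.001
```

Request:
step_arm(motion="-0.001 0 0 0 0 0 0; -0.001 0 0 0 0 0 0; 0 0 0 0 0 0 0; 0 0 0 0 0 0 0")

```text
clock: 4.55
tcp_pos: [471.0, -105.3, 36.4]
tcp_rot: [-3.141, 0.0, -3.057]
contact_force: [0.0, -0.3, -0.2]
opening: 0.001
```

Request:
step_arm(motion="-0.001 0 0 0 0 0 0; 0 0 0 0 0 0 0; 0 0 0 0 0 0 0")

```text
clock: 4.85
tcp_pos: [471.8, -105.2, 36.3]
tcp_rot: [-3.141, -0.0, -3.057]
contact_force: [-1.8, -0.5, 0.0]
opening: -0.002
```

Request:
step_arm(motion="-0.001 0 0 0 0 0 0; -0.001 0 0 0 0 0 0; 0 0 0 0 0 0 0; 0 0 0 0 0 0 0")

```text
clock: 5.25
tcp_pos: [471.8, -105.2, 36.3]
tcp_rot: [3.141, -0.006, -3.057]
contact_force: [-10.1, -1.6, 8.1]
opening: -0.005
```

Request:
step_arm(motion="-0.001 0 0 0 0 0 0; -0.001 0 0 0 0 0 0; 0 0 0 0 0 0 0; 0 0 0 0 0 0 0")

```text
clock: 5.65
tcp_pos: [471.8, -105.2, 36.2]
tcp_rot: [3.141, -0.012, -3.056]
contact_force: [-20.4, -2.4, 14.5]
opening: -0.001
```

```bash
python3 - <<'E'
from h import *
rel()
im=viewer.get_image("side")[:,:,::-1]
cv2.imwrite("pics/s2.png",cv2.resize(im[160:290,250:450],None,fx=4,fy=4,interpolation=cv2.INTER_CUBIC))
E
```

```text
t 5.65 tcp [ 471.8 -105.2   36.2] in box [-93.1  -0.9] open -0.0014613952781822946 F [-20.4  -2.4  14.5]
tool axes [[-0.996, -0.085, -0.012], [-0.085, 0.996, -0.0], [0.012, 0.001, -1.0]] q [-0.37 -0.07  2.08 -0.01  1.14 -2.02]
```

View pics/s2.png

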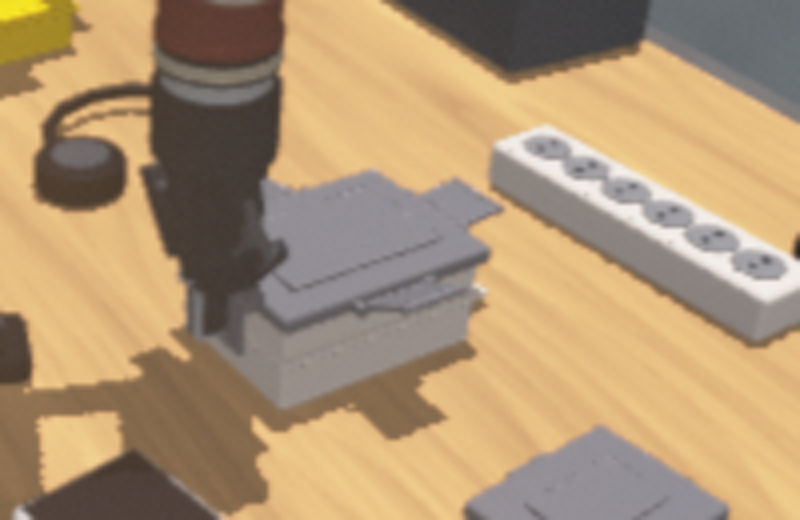

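The picture shows the front clip pushed in behind the finger at (235,330), hard against its stop. The other clips still stand out. I'll back off and go over to the back clip.

Request:
step_arm(motion="0.01 0 0 0 0 0 0; 0.015 0 0 0 0 0 0; 0 0 -0.03 0 0 0 0; 0 0 -0.035 0 0 0 0; 0 0 -0.035 0 0 0 0; -0.04 0 0 0 0 0 0; -0.045 0 0 0 0 0 0; -0.045 0 0 0 0 0 0; -0.045 0 0 0 0 0 0; -0.04 0 0 0 0 0 0")

```text
clock: 6.7
tcp_pos: [667.7, -88.3, 136.5]
tcp_rot: [3.141, 0.002, -3.057]
contact_force: [-0.7, -1.6, 0.6]
opening: -0.0
```

Request:
step_arm(motion="0 0 0 0 0 0 0; 0 0 0 0 0 0 0")

```text
clock: 6.9
tcp_pos: [665.7, -88.5, 135.7]
tcp_rot: [3.141, -0.0, -3.057]
contact_force: [-0.8, 0.5, 0.1]
opening: -0.001
```

```bash
python3 -c "
from h import *
rel()"
```

```text
t 6.9 tcp [665.7 -88.5 135.7] in box [101.5  -0.5] open -0.0009578902720053942 F [-0.8  0.5  0.1]
tool axes [[-0.996, -0.085, -0.0], [-0.085, 0.996, 0.0], [0.0, 0.001, -1.0]] q [-0.24  0.23  1.58  0.    1.33 -1.9 ]
```

Request:
step_arm(motion="-0.005 0 0.02 0 0 0 0; 0 0 0.012 0 0 0 0; 0 0 0.012 0 0 0 0; 0 0 0.012 0 0 0 0; 0 0 0.012 0 0 0 0; 0 0 0.012 0 0 0 0; 0 0 0.012 0 0 0 0; 0 0 0.007 0 0 0 0; 0 0 0 0 0 0 0; 0 0 0 0 0 0 0")

```text
clock: 7.9
tcp_pos: [669.4, -88.3, 36.5]
tcp_rot: [3.141, -0.002, -3.057]
contact_force: [-0.3, 0.2, -0.2]
opening: -0.0
```

Request:
step_arm(motion="0.003 0 0 0 0 0 0; 0.003 0 0 0 0 0 0; 0.003 0 0 0 0 0 0; 0.002 0 0 0 0 0 0; 0 0 0 0 0 0 0; 0 0 0 0 0 0 0")

```text
clock: 8.5
tcp_pos: [665.2, -88.9, 38.0]
tcp_rot: [-3.14, 0.017, -3.058]
contact_force: [24.0, 2.9, -16.4]
opening: -0.001
```

Request:
step_arm(motion="0.001 0 0 0 0 0 0; 0.001 0 0 0 0 0 0; 0 0 0 0 0 0 0; 0 0 0 0 0 0 0")

```text
clock: 8.9
tcp_pos: [665.2, -88.9, 38.1]
tcp_rot: [-3.14, 0.022, -3.058]
contact_force: [31.0, 1.7, -21.1]
opening: -0.001
```

```bash
python3 -c "
from h import *
rel()"
```

```text
t 8.9 tcp [665.2 -88.9  38.1] in box [101.   -0.8] open -0.0010609278648034289 F [ 31.    1.7 -21.1]
tool axes [[-0.996, -0.083, 0.023], [-0.083, 0.997, -0.0], [-0.022, -0.002, -1.0]] q [-0.25  0.32  1.65  0.01  1.15 -1.9 ]
```

Contact came at -93.1 on the front side and +101.0 on the back. So the true centre is 4 mm further along box x, and half the finger is 11 mm, as given. I'll correct for that and go to the left clip.

Request:
step_arm(motion="-0.01 0 0 0 0 0 0; -0.015 0 0 0 0 0 0; 0 0 -0.03 0 0 0 0; 0 0 -0.035 0 0 0 0; 0 0 -0.035 0 0 0 0; 0 0 0 0 0 0.1428 0; 0 0 0 0 0 0.1428 0; 0 0 0 0 0 0.1428 0; 0 0 0 0 0 0.1428 0; 0 0 0 0 0 0.1428 0")

```text
clock: 9.9
tcp_pos: [681.5, -87.4, 137.5]
tcp_rot: [-3.141, -0.001, 2.506]
contact_force: [-0.4, -0.1, 0.2]
opening: 0.001
```

Request:
step_arm(motion="0 0 0 0 0 0.1428 0; 0 0 0 0 0 0.1428 0; 0 0 0 0 0 0.1428 0; 0 0 0 0 0 0.1428 0; 0 0 0 0 0 0.1428 0; 0 0 0 0 0 0.1428 0; 0.03 -0.04 0 0 0 0 0; 0.03 -0.04 0 0 0 0 0; 0.03 -0.04 0 0 0 0 0; 0 0 0 0 0 0 0")

```text
clock: 10.9
tcp_pos: [547.9, -4.9, 134.0]
tcp_rot: [-3.133, -0.002, 1.658]
contact_force: [1.0, -0.7, -0.4]
opening: 0.001
```

```bash
sed -i 's/564.5,-96.5/568.4,-96.2/' h.py; python3 -c "
from h import *
rel()"
```

```text
t 10.9 tcp [547.9  -4.9 134. ] in box [-12.7  92.7] open 0.001135445992559101 F [ 1.  -0.7 -0.4]
tool axes [[-0.087, 0.996, -0.009], [0.996, 0.087, 0.002], [0.002, -0.008, -1.0]] q [-0.14 -0.04  1.88  0.    1.32 -0.23]
```

Request:
step_arm(motion="-0.002 0.006 0.014 0 0 0 0; 0 0 0.012 0 0 0 0; 0 0 0.012 0 0 0 0; 0 0 0.012 0 0 0 0; 0 0 0.012 0 0 0 0; 0 0 0.012 0 0 0 0; 0 0 0.012 0 0 0 0; 0 0 0.012 0 0 0 0; 0 0 0 0 0 0 0; 0 0 0 0 0 0 0")

```text
clock: 11.9
tcp_pos: [560.5, -9.2, 38.5]
tcp_rot: [-3.14, -0.0, 1.655]
contact_force: [0.4, -0.2, 0.6]
opening: 0.002
```

```bash
python3 -c "
from h import *
rel()"
```

```text
t 11.9 tcp [560.5  -9.2  38.5] in box [-0.5 87.3] open 0.0015341208404089385 F [ 0.4 -0.2  0.6]
tool axes [[-0.084, 0.996, -0.001], [0.996, 0.084, -0.0], [0.0, -0.001, -1.0]] q [-0.15  0.1   1.9  -0.    1.14 -0.23]
```

Request:
step_arm(motion="-0.003 0 0.002 0 0 0 0; -0.003 0 0 0 0 0 0; -0.003 0 0 0 0 0 0; -0.002 0 0 0 0 0 0; 0 0 0 0 0 0 0; 0 0 0 0 0 0 0")

```text
clock: 12.5
tcp_pos: [561.9, -18.5, 37.4]
tcp_rot: [3.142, -0.004, 1.654]
contact_force: [-0.8, 8.1, 0.8]
opening: -0.003
```

Request:
step_arm(motion="-0.001 0 0 0 0 0 0; 0 0 0 0 0 0 0; 0 0 0 0 0 0 0")

```text
clock: 12.8
tcp_pos: [561.9, -18.6, 37.4]
tcp_rot: [-3.142, -0.006, 1.655]
contact_force: [-0.8, 11.5, 0.7]
opening: -0.001
```

```bash
python3 -c "
from h import *
rel()"
```

```text
t 12.8 tcp [561.9 -18.6  37.4] in box [ 0.  77.9] open -0.0013365135219263222 F [-0.8 11.5  0.7]
tool axes [[-0.084, 0.996, -0.0], [0.996, 0.084, 0.006], [0.006, -0.0, -1.0]] q [-0.17  0.11  1.9   0.01  1.13 -0.25]
```

Request:
step_arm(motion="-0.002 0 0 0 0 0 0; 0 0 0 0 0 0 0; 0 0 0 0 0 0 0")

```text
clock: 13.1
tcp_pos: [561.9, -18.6, 37.4]
tcp_rot: [-3.141, -0.01, 1.654]
contact_force: [-1.5, 19.7, 2.6]
opening: 0.002
```

Request:
step_arm(motion="0.01 0 0 0 0 0 0; 0.015 0 0 0 0 0 0; 0 0 -0.03 0 0 0 0; 0 0 -0.035 0 0 0 0; 0 0 -0.035 0 0 0 0; -0.04 0 0 0 0 0 0; -0.045 0 0 0 0 0 0; -0.045 0 0 0 0 0 0; -0.04 0 0 0 0 0 0; -0.016 0 0 0 0 0 0")

```text
clock: 14.1
tcp_pos: [576.0, -186.9, 137.8]
tcp_rot: [3.141, 0.002, 1.652]
contact_force: [-0.6, 0.2, 0.8]
opening: 0.002
```

Request:
step_arm(motion="0 0 0 0 0 0 0; 0 0 0 0 0 0 0")

```text
clock: 14.3
tcp_pos: [575.7, -182.9, 137.1]
tcp_rot: [-3.141, -0.001, 1.655]
contact_force: [-1.1, 0.3, -0.2]
opening: -0.006
```

```bash
python3 -c "
from h import *
rel()"
```

```text
t 14.3 tcp [ 575.7 -182.9  137.1] in box [  0. -87.] open -0.0055406780307055105 F [-1.1  0.3 -0.2]
tool axes [[-0.084, 0.996, -0.0], [0.996, 0.084, 0.001], [0.001, -0.0, -1.0]] q [-0.43  0.08  1.75  0.    1.32 -0.52]
```

Request:
step_arm(motion="0 0 0.016 0 0 0 0; 0 0 0.012 0 0 0 0; 0 0 0.012 0 0 0 0; 0 0 0.012 0 0 0 0; 0 0 0.012 0 0 0 0; 0 0 0.012 0 0 0 0; 0 0 0.012 0 0 0 0; 0 0 0.012 0 0 0 0; 0 0 0 0 0 0 0; 0 0 0 0 0 0 0")

```text
clock: 15.3
tcp_pos: [575.3, -183.3, 36.4]
tcp_rot: [-3.14, -0.001, 1.655]
contact_force: [-0.1, -0.0, 0.7]
opening: 0.001
```

Request:
step_arm(motion="0.003 0 0 0 0 0 0; 0.003 0 0 0 0 0 0; 0.003 0 0 0 0 0 0; 0.002 0 0 0 0 0 0; 0 0 0 0 0 0 0; 0 0 0 0 0 0 0")

```text
clock: 15.9
tcp_pos: [574.9, -172.3, 37.5]
tcp_rot: [3.142, -0.001, 1.655]
contact_force: [-0.4, -0.1, 0.2]
opening: -0.003
```

Request:
step_arm(motion="0.002 0 0 0 0 0 0; 0 0 0 0 0 0 0; 0 0 0 0 0 0 0")

```text
clock: 16.2
tcp_pos: [574.9, -171.9, 37.5]
tcp_rot: [3.141, 0.003, 1.655]
contact_force: [1.0, -5.3, -2.4]
opening: 0.002
```

```bash
python3 -c "
from h import *
rel()"
```

```text
t 16.2 tcp [ 574.9 -171.9   37.5] in box [  0.1 -76. ] open 0.0024252352083140305 F [ 1.  -5.3 -2.4]
tool axes [[-0.084, 0.996, 0.001], [0.996, 0.084, -0.003], [-0.003, 0.001, -1.0]] q [-0.41  0.19  1.81 -0.    1.14 -0.5 ]
```

The finger stopped at -76.0, just where I expected. I'll press a little more, back off, and move well clear to look.

Request:
step_arm(motion="0.002 0 0 0 0 0 0; 0.001 0 0 0 0 0 0; 0 0 0 0 0 0 0; 0 0 0 0 0 0 0")

```text
clock: 16.6
tcp_pos: [574.9, -171.9, 37.6]
tcp_rot: [3.14, 0.008, 1.655]
contact_force: [1.9, -14.1, -4.8]
opening: 0.001
```

Request:
step_arm(motion="-0.01 0 0 0 0 0 0; -0.015 0 0 0 0 0 0; 0 0 -0.03 0 0 0 0; 0 0 -0.045 0 0 0 0; 0 0 -0.045 0 0 0 0; 0 0 -0.045 0 0 0 0; 0.04 0 -0.02 0 0 0 0; 0.045 0 0 0 0 0 0; 0.045 0 0 0 0 0 0; 0.045 0 0 0 0 0 0")

```text
clock: 17.6
tcp_pos: [561.7, -17.0, 222.8]
tcp_rot: [3.141, -0.0, 1.654]
contact_force: [0.3, 0.8, 0.1]
opening: -0.001
```

Request:
step_arm(motion="0.045 0 0 0 0 0 0; 0.045 0 0 0 0 0 0; 0.045 -0.02 0 0 0 0 0; 0.045 -0.02 0 0 0 0 0; 0.045 -0.02 0 0 0 0 0; 0 0 0 0 0 0 0; 0 0 0 0 0 0 0")

```text
clock: 18.3
tcp_pos: [482.9, 201.6, 222.5]
tcp_rot: [3.141, 0.0, 1.657]
contact_force: [1.1, -0.4, -0.4]
opening: -0.0
```

```bash
python3 - <<'E'
from h import *
rel()
a=viewer.get_image("side")[170:270,280:385,::-1];b=viewer.get_image("top")[130:230,260:365,::-1]
f=lambda x:cv2.resize(x,(400,381),interpolation=cv2.INTER_CUBIC)
cv2.imwrite("pics/end.png",np.hstack([f(a),f(b)]))
E
```

```text
t 18.3 tcp [482.9 201.6 222.5] in box [-60.2 303.9] open -0.0004158482503674774 F [ 1.1 -0.4 -0.4]
tool axes [[-0.087, 0.996, 0.0], [0.996, 0.087, -0.0], [-0.0, 0.0, -1.0]] q [ 0.25 -0.19  1.86 -0.    1.47  0.17]
```

View pics/end.png

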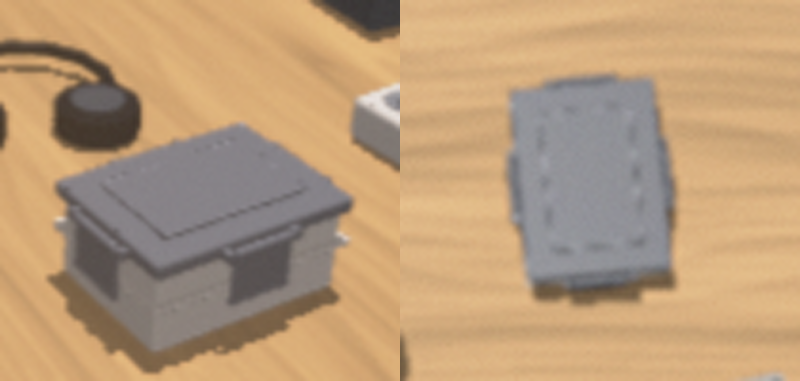

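The picture shows all four clips flat. The front one at (97,262) and the right one at (260,268) hang down in the side view, and only thin strips show on all four sides from the top.

```bash
python3 -c "
from workcell import order
print(order.close_job())"
```

```text
the job is handed in; nothing more can be done
None
```

All four clips on the larger grey box are down, pressed in the order front, back, left, right. I used the shut fingers: down just outside each hinge, then inward until the clip met its end stop. I handed the job in at about 18.4 s of the 58 s allowed, with the arm raised and clear of the box.

**Checks:** Each clip ended in a hard stop, and the fingers stopped where the given sizes say a closed clip should be. The last side and top pictures show nothing standing out on any side. The back and left clips were only seen from above, as thin strips along the lid.

**What disagreed:** My first estimate of the box position was about 4 mm off along x. I found this from the front and back contacts and corrected it before doing the left and right clips. Because of this, the back clip was pressed harder than planned, about 31 N along x and 37 N in all at the fingertips. That is well below the 120 N wrist limit, and the 40 N limit is for the arm and the gripper's body, not the fingers.

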